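# Cam-lock a microplate carrier onto a shaker deck

## Robot

A 7-joint arm with a two-finger parallel gripper is mounted at the origin on the work surface. World frame = base frame: x ahead of the robot, y to its left, z up, the work surface at z = 0. Lengths are in m, angles in rad, forces in N, time in s.
With the tool pointing down it reaches from about 0.4 to 0.75 m from the base axis. Payload 19.5 kg.
Tool frame: the origin (TCP) lies at the very end of the fingers, on their centre line; the grasp point (between the pads) lies 19 mm behind it; z points along the fingers, y is the line along which they close (so a half turn about z gives the same grasp; the last joint's range is limited). The gripper opens to 85 mm and grips with 20 to 120 N. Pads are 22 mm wide; open, the fingers measure 114 mm over their backs; the gripper's body (76 mm by 85 mm) begins 54 mm behind the grasp point. The pads swing forward as they close: fully open they stand 13 mm farther back than shut.
Start: joints at [-1.244, 0.707, -0.028, 1.485, 0.022, 0.951, -0.075], TCP at [0.207, 0.536, 0.192] pointing down, gripper open.
Joint ranges: [-2.71, 2.71], [-0.32, 2.16], [-1.57, 1.52], [0, 2.45], [-1.46, 4.6], [0, 2.02], [-2.83, 2.83]. Speed limits (rad/s): [1.89, 1.89, 2.57, 2.57, 3.01, 3.01, 3.01].

## Interface

Orientations are given as a unit quaternion [w, x, y, z].
In Python, from workcell import get_state, read_camera, sign_off gives the robot as it stands. The module is installed in compiled form; this text tells all that it offers.
- The arm moves only by the tool jog_arm, never from a script. Its argument "moves" is a list of rows, each a list of 5 numbers: the finger opening in mm, from 0 to 85.4, then the shift along the tool's x, y, z in units of 40 mm (1.0 is 40 mm), then the turn about the tool's z in units of 6 degrees (1.0 is 6 degrees). A call has 1 to 20 rows; each row shifts and turns the commanded pose from where the row before left it, along the tool's axes as they then stand; what a row does not reach is not made up. A row lasts 1/12 s, in which the tool goes at most 41.7 mm and 7.16 degrees, less where a joint would pass 70% of its speed; a pose out of reach is approached as far as the arm can. A call is refused whole if a number of a shift passes 1 or a number of a turn 1, either way. A call with a gripper value outside its range is refused whole. The fingers move at their own pace and stop on an object; "force" is the grip in N (left out, the last holds). Time passes only in rows, so rows that do not move let the fingers close. It gives the time, the measured TCP pose, the force, the opening and the grip force at its end, in the units of the state.
- get_state(): the state, without advancing time (a new reading comes with each control period).
- read_camera(name): name is "scene" or "top"; returns a dict with "img" (420x560x3 uint8, red, green, blue), "vfov" (degrees; the focal length in pixels is half the picture's height over the tangent of half this angle, whatever the lens; pixels are square), "cx", "cy" (the principal point, pixels), "R" (3x3) and "t" (3): a world point X has camera coordinates R X + t. Camera axes: x right, y down, z forward; pixel columns grow to the right and rows downward; lengths in m; the calibration is good to about 2 mm. A picture is of the moment at which its call begins. There is no depth.
- sign_off(): hands the job in; it is judged then, once.
The state is a dict: "time": time; "qpos": joint angles; "joint_velocities": joint speeds; "effort": joint torques, N m; "position": TCP position; "tcp_rot": TCP orientation; "force": force on the tool from outside, world axes, zero at the start; "ft_torque": the same for the moment, N m; "width": finger opening in m; "gripper_force": force on a finger pad.
Only numpy, scipy, OpenCV 4.12 (cv2) and the standard library are available. Lean on these libraries where they do the work, as an engineer would, in place of code of your own. Each camera call takes 0.05 s, during which the arm holds its last target. There are 200 camera calls.

## Task

Take the flat-blade screwdriver (the one with the square handle) from the tool stand, seat its blade in the slot of the cam disc on the shaker and turn it clockwise, so that the cam grabs the carrier's bolt head and draws the carrier snugly against its two buffers. Stop as soon as it goes tight, without forcing it; use only the screwdriver in the slot, not pushing the carrier or touching the cam with the gripper. Then put the screwdriver back upright in the hole of the stand that it came from, let go of it, and leave everything else where it is.

Things in the scene. Friction and masses are not known exactly. Their poses are not given: they have to be found in the camera images.
- driver: Flat-blade screwdriver, 110 g, hanging upright, tip down, in one of the stand's holes by the underside of its handle; lift it straight up. Origin at the blade's tip, z up along the tool. Round steel shank, 8 mm thick, up to 70 mm; black square handle, 26 x 26 mm with flats facing its x and y, from 70 to 138 mm above the tip; grip it about 118 mm above the tip.
- blade_tip (a point): The middle of the driver's blade tip, axes as the driver. Blade 14 mm wide along y, 3 mm thick along x, 14 mm long, the last 4 mm only 12 x 1.8 mm.
- cam: Cam lock: round steel disc, 44 mm across, turning about a vertical axis in its housing, with spiral jaws beneath that catch the bolt head. Origin on the axis at deck-top level; its top face is 40 mm above it. x runs along the slot to a small black mark. Starts open, x 0.08 to 0.25 rad clockwise of the deck's x; goes tight 0.4 to 1.15 rad farther clockwise (seen from above).
- slot (a point): Centre of the screwdriver slot at the disc's top face, axes as the cam. Slot 17 mm long (x), 5 mm wide, 7 mm deep: 1 to 1.5 mm play round the blade, 0.15 rad backlash. Turning takes a steady 0.10 to 0.15 N m; past contact with the buffers it rises by about 0.06 N m per 10 N of clamping, over some 0.15 rad; about 0.2 N m is snug. The cam stays put when left; turned on, it crushes the buffers.
- deck: White bench shaker, 270 x 150 mm, deck top 40 mm above the bench; fixed. Origin on the bench under the cam axis, x towards the carrier. An aluminium cam housing with 80 mm high top stands on its -x end; two guide rails hold the carrier sideways.
- buffers: Two rubber-faced stops, 20 mm high, 43 mm either side of the deck's middle line, fixed to the deck about 40 mm from the cam axis. Origin on the deck top midway between their faces, x towards the carrier. Their exact place differs by up to 1.6 mm from time to time.
- carrier: Grey, slippery plastic microplate carrier, 140 x 108 x 32 mm with its clear 96-well plate, 0.25 to 0.49 kg, loose between the rails, 1 to 3.4 mm short of the buffers. Origin under its centre; its front face is at x = -70 mm. A steel bolt of 5 mm sticks out of that face, 16 mm up, and ends in a T head 101 mm from the origin, which already stands in the cam's mouth.
- stand: White tool block, 60 x 160 x 78 mm, fixed. Origin under its centre. Two square through-holes, 18 mm wide, at y = -45 and y = +45 mm, lightly chamfered; the two tools hang in them by their handles, tips 8 mm above the bench, swapped at random.
- nut_spinner: Bystander: a tool with a round black handle, 25 mm across and 134 mm long, in the other hole of the stand. Origin at its tip.
- beaker: Bystander: empty glass beaker, 64 mm across, 80 mm high.
- film_roll: Bystander: roll of sealing film, 76 mm across, 50 mm high.
- tip_box: Bystander: open blue box, 120 x 85 x 50 mm.
- reagent_jar: Bystander: amber jar, 50 mm across, 70 mm high.
- plate_stack: Bystander: stack of clear plates, 128 x 86 x 42 mm.
- marker: Bystander: marker pen lying on the bench, 120 mm long.
Mind the look-alikes: they are no part of the job. What is shaped like the driver but red is not meant.

How it is judged:
By the outcome, as a careful person would: the job done as asked, in the order asked, and still so for the second after the job is handed in, with the robot touching nothing.
It also fails if it takes over 61 s, if anything falls off the work surface, if the arm or the gripper's body presses on something with over 40 N, if the wrist force passes 120 N, or if a joint passes its speed limit or range.

## Working session

There is one attempt and no reset: what is moved stays moved. The work goes in short steps, Python scripts to look and compute and a tool call to move; the robot and the scene stay as the last step left them, time stands still between calls to the robot, and variables do not carry over. Pictures are saved under pics/ and viewed, at most 10 in all, crops included, and the job is handed in when it is done.

Besides the shell and the picture viewer there is one more tool, called after "Call:" by a JSON object that holds its "method" and its "body", one argument or row to a line. jog_arm: Moves the arm, as the interface text tells. Its arguments: {"type":"object","properties":{"moves":{"type":"array","items":{"type":"array","items":{"type":"number"}}},"force":{"type":"number"}},"required":["moves"]}

```bash
mkdir -p pics; cat > h.py <<'E'
import numpy as np, cv2
from workcell import get_state, read_camera, sign_off
def ray(c,u,v):
    f=c["img"].shape[0]/2/np.tan(np.radians(c["vfov"])/2)
    R=np.array(c["R"]);t=np.array(c["t"])
    d=R.T@np.array([(u-c["cx"])/f,(v-c["cy"])/f,1]);return -R.T@t,d
def onz(c,u,v,z):
    o,d=ray(c,u,v);return o+d*(z-o[2])/d[2]
def proj(c,X):
    f=c["img"].shape[0]/2/np.tan(np.radians(c["vfov"])/2)
    p=np.array(c["R"])@np.array(X)+np.array(c["t"]);return f*p[0]/p[2]+c["cx"],f*p[1]/p[2]+c["cy"]
def tri(c1,p1,c2,p2):
    o1,d1=ray(c1,*p1);o2,d2=ray(c2,*p2)
    s=np.linalg.lstsq(np.c_[d1,-d2],o2-o1,rcond=None)[0]
    a=o1+d1*s[0];b=o2+d2*s[1];return (a+b)/2,np.linalg.norm(a-b)
E
python3 - <<'E'
from h import *
import pickle
cs={n:read_camera(n) for n in("scene","top")}
pickle.dump(cs,open("c0.pkl","wb"))
for n,c in cs.items():
    cv2.imwrite(f"pics/{n}0.png",cv2.resize(c["img"][:,:,::-1],(800,600),interpolation=cv2.INTER_CUBIC))
    print(n,c["vfov"],c["cx"],c["cy"],-np.array(c["R"]).T@np.array(c["t"]),np.array(c["R"]).round(3).tolist())
print(get_state())
E
```

```text
scene 44.81764021428978 279.01436129949997 220.5670620859334 [1.5193495  0.13584399 0.75185847] [[-0.17, 0.985, -0.001], [0.547, 0.093, -0.832], [-0.82, -0.142, -0.555]]
top 51.946829852116394 280.5879033116762 203.79957776152622 [ 0.28212545 -0.00983188  1.07880409] [[-0.101, -0.995, 0.002], [-0.975, 0.099, -0.199], [0.197, -0.022, -0.98]]
{'time': 0.1, 'qpos': array([-1.24369061,  0.70701983, -0.02762747,  1.48495057,  0.02200051,
        0.95089481, -0.07548475]), 'joint_velocities': array([ 0.00129957, -0.00144828,  0.0003392 , -0.00045567, -0.00061296,
        0.00181417, -0.00018929]), 'effort': array([ 2.30490376e-03, -8.84283257e+01,  1.23641063e+00, -2.36452192e+01,
        1.68998010e-02,  5.14411455e-03,  1.72601329e-05]), 'position': array([0.20718588, 0.53608336, 0.19148655]), 'tcp_rot': array([-7.77884395e-05,  1.83348345e-01,  9.83047887e-01, -4.78825966e-04]), 'force': array([-0.52999497, -0.60147599,  0.26438221]), 'ft_torque': array([-0.04601658,  0.03264812, -0.00944558]), 'gripper_force': 0.0, 'width': 0.08553647083670168}
```

View pics/scene0.png

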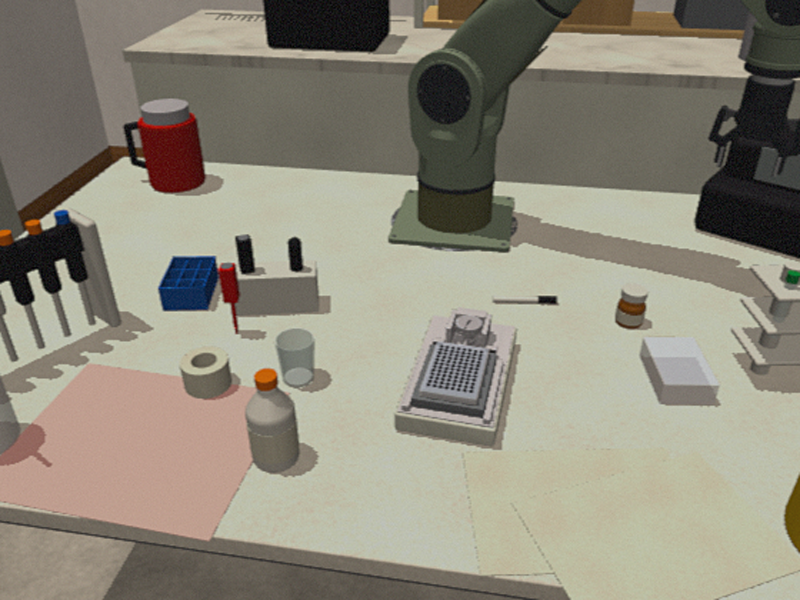

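View pics/top0.png

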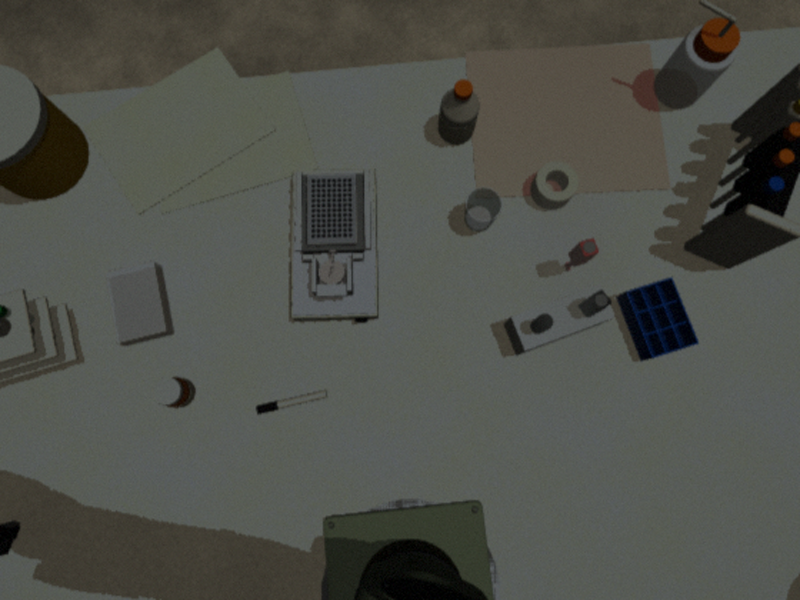

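The scene view (800-px scale) shows the stand at (278,285), with black handles at (245,253) and (295,253). The red look-alike is at (230,290) and the shaker with its cam at (468,325). In the top view the handles are at (596,302) and (541,323), and the cam is at (331,272). Next I'll look at enlarged crops.

```bash
python3 - <<'E'
from h import *
import pickle
cs=pickle.load(open("c0.pkl","rb"))
def crop(n,x,y,w,h,s,g):
    i=cs[n]["img"][y:y+h,x:x+w,::-1].astype(float)*g
    return cv2.resize(np.clip(i,0,255).astype(np.uint8),None,fx=s,fy=s,interpolation=cv2.INTER_CUBIC)
# top: stand 340-440,190-260 ; cam 200-270,115-230
a=crop("top",340,180,100,75,4,2.2); b=crop("top",200,165,66,60,6,2.2)
c=crop("scene",150,155,80,75,5,1.2); d=crop("scene",300,205,70,50,5.7,1.2)
def pad(i): return cv2.copyMakeBorder(i,0,375-i.shape[0] if i.shape[0]<375 else 0,0,400-i.shape[1] if i.shape[1]<400 else 0,0)[:300,:400]
def fit(i): 
    o=np.zeros((300,400,3),np.uint8); h,w=min(300,i.shape[0]),min(400,i.shape[1]); o[:h,:w]=i[:h,:w]; return o
cv2.imwrite("pics/crops.png",np.vstack([np.hstack([fit(a),fit(b)]),np.hstack([fit(crop("scene",150,155,100,75,4,1.2)),fit(d)])]))
E
```

```text
(no output)
```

View pics/crops.png

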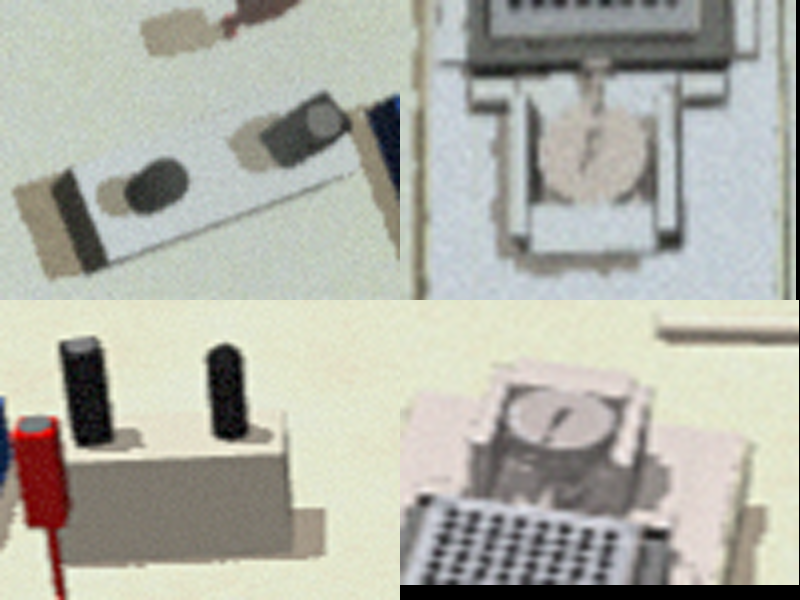

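Top-left crop: the square handle is the right one, with its grey cap at crop (325,120); the round one is left at (160,185). Top-right crop: the disc centre is near (593,155), with the slot running from (585,172) to (600,128). Scene crops: the square handle's cap is at (80,345) and the disc at (562,417). Now to measure them.

```bash
python3 - <<'E'
from h import *
import pickle
cs=pickle.load(open("c0.pkl","rb"));T=cs["top"];S=cs["scene"]
A=lambda x,y:((x+.5)/4-.5+340,(y+.5)/4-.5+180)
B=lambda x,y:((x-400+.5)/6-.5+200,(y+.5)/6-.5+165)
C=lambda x,y:((x+.5)/4-.5+150,(y-300+.5)/4-.5+155)
D=lambda x,y:((x-400+.5)/5.7-.5+300,(y-300+.5)/5.7-.5+205)
r=lambda v:np.round(v,4)
p,e=tri(T,A(325,120),S,C(80,345));print("driver cap",r(p),e)
p,e=tri(T,A(170,172),S,C(224,352));print("spinner top",r(p),e)
p,e=tri(T,B(593,155),S,D(562,417));print("cam",r(p),e)
print("cam on .08",r(onz(T,*B(593,155),.08)),r(onz(S,*D(562,417),.08)))
for n,q in dict(TL=(70,172),BL=(105,270),BR=(355,172)).items(): print("stand",n,r(onz(T,*A(*q),.078)))
p,e=tri(T,A(105,270),S,C(283,412));print("BL tri",r(p),e)
# deck edges
for n,q in dict(a=(425,20),b=(415,290),c=(790,20),d=(782,280)).items(): print("deck",n,r(onz(T,*B(*q),.04)))
# red driver tri
p,e=tri(T,(588/800*560,245/600*420),S,(229/800*560,266/600*420));print("red top",r(p),e)
p,e=tri(T,(567/800*560,268/600*420),S,(236/800*560,333/600*420));print("red tip",r(p),e)
# auto segmentations
g=cv2.cvtColor(T["img"],cv2.COLOR_RGB2GRAY)
# handle dark mask top
hsv=cv2.cvtColor(T["img"],cv2.COLOR_RGB2HSV)
np.set_printoptions(linewidth=250)
print(g[198:226,400:432])
print(g[178:206,218:246]); print(r(onz(T,218,178,.08)))
E
```

```text
driver cap [ 0.4255 -0.3366  0.1478] 0.00027072028135979897
spinner top [ 0.4062 -0.2485  0.1408] 0.0017499050642166415
cam [0.5271 0.0801 0.0808] 0.001059792679015284
cam on .08 [0.5274 0.0796 0.08  ] [0.5259 0.0805 0.08  ]
stand TL [ 0.4207 -0.207   0.078 ]
stand BL [ 0.3616 -0.2194  0.078 ]
stand BR [ 0.4037 -0.3736  0.078 ]
BL tri [ 0.3623 -0.2226  0.074 ] 0.004791651178080644
deck a [0.6019 0.1483 0.04  ]
deck b [0.4881 0.1599 0.04  ]
deck c [ 0.5865 -0.003   0.04  ]
deck d [0.4772 0.0106 0.04  ]
red top [ 0.5148 -0.3309  0.1399] 0.004366894344750153
red tip [ 0.5117 -0.3366 -0.0018] 0.0012642906165950662
[[88 90 89 91 89 86 90 90 88 87 89 86 90 90 89 88 90 91 91 88 91 90 88 90 90 91 90 91 90 89 90 90]
 [89 89 88 90 88 89 92 89 90 90 89 87 88 85 93 87 89 87 90 90 90 90 90 88 91 88 91 89 90 93 87 89]
 [88 90 93 88 90 88 89 89 89 87 88 87 85 87 92 86 90 90 87 90 88 87 87 88 90 88 89 92 90 90 88 90]
 [90 90 90 86 92 91 89 91 90 88 89 92 89 91 89 88 91 89 90 90 89 90 88 94 89 90 91 90 89 91 90 92]
 [90 88 90 88 87 91 88 87 90 90 91 89 89 90 85 90 89 91 92 84 77 75 88 89 92 91 90 93 
[... 4050 characters left out ...]
 65 67 61 60 64 83 82 86 82 88 84 73 56 54 70 82 67 58 55 85 91 88]
 [83 92 89 65 74 84 85 85 84 79 79 87 90 89 87 89 92 80 81 82 90 86 83 81 64 87 91 88]
 [84 90 92 71 88 93 92 92 93 93 91 91 89 92 91 94 94 91 92 89 93 92 93 89 66 88 95 86]
 [81 93 90 74 90 93 92 93 92 93 91 93 92 91 94 95 95 91 94 95 90 95 92 92 70 86 92 90]
 [82 90 86 72 89 92 92 90 94 93 94 92 94 92 92 91 90 94 92 92 93 94 92 90 68 87 90 84]
 [79 87 87 75 92 94 90 92 93 93 91 91 94 92 95 91 92 95 95 90 92 92 93 91 66 57 55 52]
 [60 52 57 59 87 94 94 93 91 97 91 91 94 93 91 93 95 95 94 93 93 92 92 90 68 36 30 27]
 [57 42 35 55 85 91 90 94 94 92 92 92 92 92 92 92 89 91 91 91 88 94 90 91 70 37 25 26]]
[0.5611 0.1099 0.08  ]
```

```bash
python3 - <<'E'
from h import *
import pickle
cs=pickle.load(open("c0.pkl","rb"));T=cs["top"];S=cs["scene"]
r=lambda v:np.round(v,4)
def yaw(a,b,z):
    d=onz(T,*b,z)-onz(T,*a,z);return r(np.arctan2(d[1],d[0])),r(np.linalg.norm(d))
print("cap edge",yaw((427.3,212),(421.2,202.7),.146),"base edge",yaw((410,221),(404.7,214),.078))
g=cv2.cvtColor(T["img"],cv2.COLOR_RGB2GRAY).astype(float)
# cap disc centroid
m=(g>43)&(g<58);m2=np.zeros_like(m);m2[206:214,417:425]=m[206:214,417:425]
v,u=np.nonzero(m2);print("cap c",u.mean(),v.mean(),r(onz(T,u.mean(),v.mean(),.146)))
# slot PCA
w=np.clip(79-g,0,25);M=np.zeros_like(g);M[186:195,229:234]=w[186:195,229:234]
v,u=np.nonzero(M>0);W=M[v,u];P=np.array([onz(T,a,b,.08)[:2] for a,b in zip(u,v)])
c=(P*W[:,None]).sum(0)/W.sum();ev,E=np.linalg.eigh(np.cov(P.T,aweights=W));d=E[:,1]*np.sign(E[0,1]);print("slot",r(c),r(np.arctan2(d[1],d[0])),np.sqrt(ev))
# disc centroid: half-level edges per side: fit ellipse left/right lower rim
pts=[]
for row in range(185,199):
    l=g[row,218:246]
    for k in range(4,8):
        if l[k]<67<=l[k+1]: pts.append((218+k+(67-l[k])/(l[k+1]-l[k]),row));break
    for k in range(25,14,-1):
        if l[k]<75<=l[k-1] and k<24: pts.append((218+k-(75-l[k])/(l[k-1]-l[k]),row));break
P=np.array([onz(T,*p,.08)[:2] for p in pts])
A=np.c_[2*P,np.ones(len(P))];s=np.linalg.lstsq(A,(P**2).sum(1),rcond=None)[0];print("disc fit",r(s[:2]),np.sqrt(s[2]+s[:2]@s[:2]))
# scene slot
gs=cv2.cvtColor(S["img"],cv2.COLOR_RGB2GRAY);np.set_printoptions(linewidth=250)
print(gs[216:240,314:346])
E
```

```text
cap edge (np.float64(0.4227), np.float64(0.0241)) base edge (np.float64(0.5017), np.float64(0.0203))
cap c 420.56140350877195 209.57894736842104 [ 0.4259 -0.3367  0.146 ]
slot [0.5309 0.0806] -0.3647 [0.00156324 0.00557661]
disc fit [0.5281 0.0802] 0.021382764146698152
[[191 187 171 171 169 168 180 181 176 176 180 175 176 176 177 183 182 181 187 187 185 191 187 187 189 189 189 191 189 192 192 186]
 [190 190 185 176 176 170 172 180 180 182 176 180 177 176 174 175 174 174 175 172 177 179 179 179 182 181 187 188 190 190 191 189]
 [187 181 174 175 177 179 185 183 183 182 179 179 180 179 179 179 179 178 178 177 178 174 175 176 177 176 176 182 190 191 188 188]
 [189 182 174 175 164 150 162 159 168 181 180 180 178 178 179 182 182 180 182 180 181 179 180 179 178 178 159 164 189 190 191 190]
 [186 185 176 183 145 101  96 105 101 114 130 137 153 168 179 181 177 176 177 176 179 180 184 182 182 177 163 163 176 167 173 186]
 [180 173 177 179 140  80  91 107 129 146 157 158 156 155 161 160 161 167 151 137 149 159 171 181 177 160 161 176 178 162 163 187]
 [173 177 180 160 113  95 127 147 151 153 15
[... 1614 characters left out ...]
102  96  98  99 112  96  62  89 114 120 117]
 [ 95  86  74  92 107 106 101 105 104 101  94  89  82  85  84  81  76  80  84  95 103 115 112 105  98  97  89  72  96 120 119 114]
 [ 98  81  79 101 114 104 102 102 103 101  90  81  84  82  78  73  72  78  94  98  99 106 104 102  97  92  84  78  97 119 116 121]
 [ 91  80  80 101 102 103 101 104 104 104  90  92  99  93  93  91  84  95  94  99  97 101 100  95  99  92  79  81 104 120 119 116]
 [ 88  77  96 102  96  98 104 105  99  95  93 118 118  89  89 105 105  97  84  90 104 103  98  95  98  92  81  89 108 122 116 118]
 [ 96  88 103 107  93 103 130 130 103  97 114 144 127  86  92 100  90  75  87  95 101 103 102  98 100  91  79  97 116 116 116 120]]
```

Call:
{"method": "jog_arm", "body": {
  "moves": [
    [60,-0.49,-0.33,0,0],
    [60,-0.49,-0.33,0,0],
    [60,-0.49,-0.33,0,0],
    [60,-0.49,-0.33,0,0],
    [60,-0.49,-0.33,0,0],
    [60,-0.49,-0.33,0,0],
    [60,-0.49,-0.33,0,0],
    [60,-0.49,-0.33,0,0],
    [60,-0.49,-0.33,0,0],
    [60,-0.49,-0.33,0,0],
    [60,-0.49,-0.33,0,0],
    [60,-0.49,-0.33,0,0],
    [60,-0.49,-0.33,0,0],
    [60,-0.49,-0.33,0,0],
    [60,-0.49,-0.33,0,0],
    [60,-0.49,-0.33,0,0],
    [60,-0.49,-0.33,0,0],
    [60,-0.49,-0.33,0,0],
    [60,-0.49,-0.33,0,0],
    [60,-0.49,-0.33,0,0]
  ]
}}

```text
time: 1.77
position: [0.4782, 0.1476, 0.1918]
tcp_rot: [-0.0, 0.183, 0.983, -0.0]
force: [0.0, 0.6, 0.5]
width: 0.0601
gripper_force: 0.0
```

Call:
{"method": "jog_arm", "body": {
  "moves": [
    [60,0,0,0,1],
    [60,0,0,0,1],
    [60,0,0,0,1],
    [60,0,0,0,1],
    [60,0,0,0,1],
    [60,0,0,0,1],
    [60,0,0,0,1],
    [60,0,0,0,0]
  ]
}}

```text
time: 2.43
position: [0.4776, 0.1489, 0.1917]
tcp_rot: [-0.0, 0.526, 0.851, -0.0]
force: [-0.1, 0.9, -0.5]
width: 0.0602
gripper_force: 0.0
```

Call:
{"method": "jog_arm", "body": {
  "moves": [
    [60,-0.514,-0.329,0,0],
    [60,-0.514,-0.329,0,0],
    [60,-0.514,-0.329,0,0],
    [60,-0.514,-0.329,0,0],
    [60,-0.514,-0.329,0,0],
    [60,-0.514,-0.329,0,0],
    [60,-0.514,-0.329,0,0],
    [60,-0.514,-0.329,0,0],
    [60,-0.514,-0.329,0,0],
    [60,-0.514,-0.329,0,0],
    [60,-0.514,-0.329,0,0],
    [60,-0.514,-0.329,0,0],
    [60,-0.514,-0.329,0,0],
    [60,-0.514,-0.329,0,0],
    [60,-0.514,-0.329,0,0],
    [60,-0.514,-0.329,0,0],
    [60,-0.514,-0.329,0,0],
    [60,-0.514,-0.329,0,0],
    [60,-0.514,-0.329,0,0],
    [60,-0.514,-0.329,0,0]
  ]
}}

```text
time: 4.1
position: [0.4284, -0.3382, 0.1918]
tcp_rot: [-0.0, 0.522, 0.853, -0.0]
force: [0.4, -0.9, -0.4]
width: 0.0598
gripper_force: 0.0
```

Call:
{"method": "jog_arm", "body": {
  "moves": [
    [60,0,0,0,0],
    [60,0,0,0,0]
  ]
}}

```text
time: 4.27
position: [0.4282, -0.3379, 0.1916]
tcp_rot: [-0.0, 0.523, 0.852, -0.0]
force: [-1.1, 0.9, -1.1]
width: 0.0606
gripper_force: 0.0
```

```bash
cat >> h.py <<'E'
def to(x,y,z,yaw=None):
    s=get_state();q=s["tcp_rot"];p=s["position"];y0=2*np.arctan2(q[2],q[1])-np.pi/2
    d=np.array([x,y,z])-p;c,n=np.cos(y0),np.sin(y0)
    u=np.array([n*d[0]-c*d[1],c*d[0]+n*d[1],-d[2]])/.04
    w=0 if yaw is None else -((yaw-y0+np.pi/2)%np.pi-np.pi/2)/np.radians(6)
    print("t",s["time"],"pos",p.round(4),"yaw_y",round((y0+np.pi)%(2*np.pi)-np.pi,3),"units",u.round(3),"turn",round(w,2),"q",np.round(s["qpos"],2))
E
python3 - <<'E'
from h import *
to(.4255,-.3365,.107)
E
```

```text
t 4.2667 pos [ 0.4282 -0.3379  0.1916] yaw_y 0.47 units [-0.061 -0.045  2.115] turn 0 q [ 0.6   0.66  0.03  1.6  -0.02  0.88  1.1 ]
```

Call:
{"method": "jog_arm", "body": {
  "moves": [
    [60,-0.03,-0.02,0.35,0],
    [60,-0.03,-0.02,0.35,0],
    [60,0,0,0.35,0],
    [60,0,0,0.35,0],
    [60,0,0,0.35,0],
    [60,0,0,0.36,0],
    [60,0,0,0,0],
    [50,0,0,0,0],
    [42,0,0,0,0],
    [36,0,0,0,0],
    [32,0,0,0,0],
    [28,0,0,0,0],
    [24,0,0,0,0],
    [15,0,0,0,0],
    [15,0,0,0,0],
    [15,0,0,0,0]
  ],
  "force": 60
}}

```text
time: 5.6
position: [0.4284, -0.3399, 0.1076]
tcp_rot: [0.0, 0.523, 0.852, -0.0]
force: [-0.2, -0.5, 0.4]
width: 0.015
gripper_force: 0.0
```

```bash
python3 - <<'E'
from h import *
to(.4255,-.3365,.107)
import pickle
cs={n:read_camera(n) for n in("scene","top")}
pickle.dump(cs,open("c1.pkl","wb"))
o=[cv2.resize(cs[n]["img"][y:y+75,x:x+100,::-1],(400,300),interpolation=cv2.INTER_CUBIC) for n,x,y in(("scene",140,110),("top",350,180))]
o[1]=np.clip(o[1]*2.2,0,255).astype(np.uint8);cv2.imwrite("pics/grip.png",np.hstack(o))
E
```

```text
t 5.6 pos [ 0.4284 -0.3399  0.1076] yaw_y 0.469 units [-0.109 -0.027  0.014] turn 0 q [ 0.6   0.78  0.02  1.69 -0.02  0.67  1.1 ]
```

View pics/grip.png

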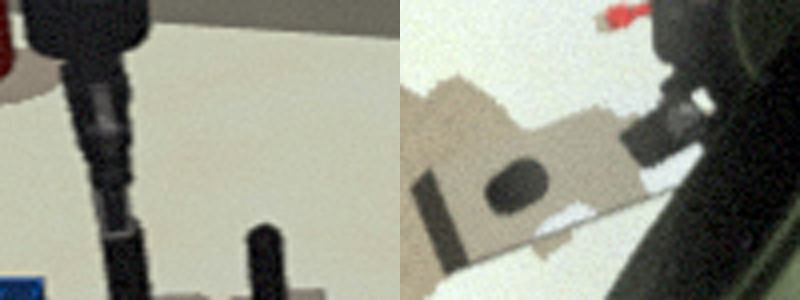

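The fingers closed to 15 mm on nothing. In the scene crop they end right at the handle top (120,235). I'll compare the projected TCP with the image.

```bash
python3 - <<'E'
from h import *
import pickle
cs=pickle.load(open("c1.pkl","rb"))
P=get_state()["position"]
o=[]
for n,x,y,g in(("scene",140,110,1.2),("top",350,180,2.2)):
    c=cs[n];i=cv2.resize(c["img"][y:y+75,x:x+100,::-1],(800,600),interpolation=cv2.INTER_CUBIC)
    i=np.clip(i*g*1.5,0,255).astype(np.uint8)
    def pt(X,col):
        u,v=proj(c,X);cv2.circle(i,(int((u-x+.5)*8),int((v-y+.5)*8)),5,col,2);print(n,u,v)
    pt(P,(0,0,255));pt(P+[0,0,.019],(0,255,0));pt([.4255,-.3365,.146],(255,0,255));pt([.4255,-.3365,.078],(255,255,0))
    o.append(cv2.resize(i,(400,300) if n=="x" else (400,300)))
cv2.imwrite("pics/grip2.png",cv2.resize(np.hstack(o),(800,300)))
E
```

```text
scene 169.8276264406275 180.14101495474065
scene 168.93970138545006 173.66378807787646
scene 169.68564873340586 166.49930592985902
scene 172.79899029455643 189.56593503407203
top 416.3891178116415 211.5003009698681
top 419.0165875053058 209.96981449692936
top 420.50969509151685 209.786800528961
top 411.2700358438584 215.1238266794189
```

View pics/grip2.png

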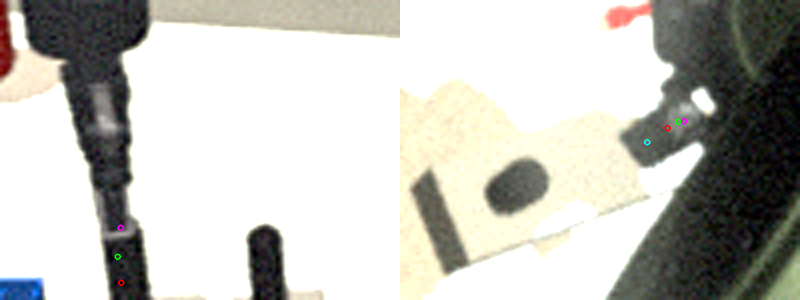

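```bash
python3 - <<'E'
from h import *
import pickle
c0=pickle.load(open("c0.pkl","rb"));c1=pickle.load(open("c1.pkl","rb"))
print("start TCP scene",proj(c0["scene"],[.207,.536,.1915]))
for z in(.107,.126,.146,.18,.22,.26,.3):print(z,np.round(proj(c1["scene"],[.4284,-.3399,z]),1),np.round(proj(c1["top"],[.4284,-.3399,z]),1))
o=[]
for n,x,y,g in(("scene",130,60,1.3),("top",380,150,2.5)):
    o.append(np.clip(cv2.resize(c1[n]["img"][y:y+150,x:x+100,::-1] if n=="scene" else c1[n]["img"][y:y+90,x:x+60,::-1],(400,600),interpolation=cv2.INTER_CUBIC).astype(float)**.6*15*g/1.3,0,255).astype(np.uint8))
cv2.imwrite("pics/grip3.png",np.hstack(o))
E
```

```text
start TCP scene (np.float64(515.5864938243793), np.float64(138.61650104819734))
0.107 [169.9 180.3] [416.3 211.6]
0.126 [169.  173.8] [418.9 210. ]
0.146 [168.  166.9] [421.8 208.3]
0.18 [166.4 154.9] [427.  205.3]
0.22 [164.4 140.2] [433.6 201.5]
0.26 [162.3 125. ] [440.8 197.3]
0.3 [160.1 109.3] [448.7 192.7]
```

View pics/grip3.png

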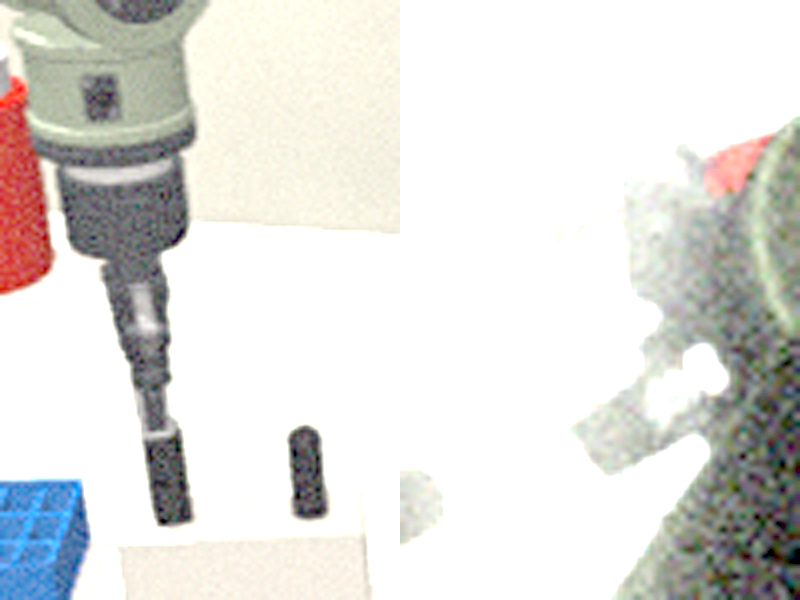

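In the scene crop, the fingers seem to end at the cap at (160,430). In the top crop, the cap at (670,390) is unobstructed. I'll open the fingers and difference the images to locate the tips.

Call:
{"method": "jog_arm", "body": {
  "moves": [
    [80,0,0,0,0],
    [80,0,0,0,0],
    [80,0,0,0,0],
    [80,0,0,0,0],
    [80,0,0,0,0],
    [80,0,0,0,0],
    [80,0,0,0,0],
    [80,0,0,0,0]
  ]
}}

```text
time: 6.37
position: [0.4284, -0.3399, 0.1076]
tcp_rot: [0.0, 0.524, 0.852, -0.0]
force: [-0.7, 0.1, -0.4]
width: 0.0799
gripper_force: 0.0
```

```bash
python3 - <<'E'
from h import *
import pickle
c1=pickle.load(open("c1.pkl","rb"));c2={n:read_camera(n) for n in("scene","top")};pickle.dump(c2,open("c2.pkl","wb"))
o=[]
for n,x,y,w,h,gm in(("scene",130,100,100,110,1.2),("top",380,150,90,99,2.3)):
    im=[]
    for c in(c1,c2):
        im.append(np.clip(cv2.resize(c[n]["img"][y:y+h,x:x+w,::-1],(270,297),interpolation=cv2.INTER_CUBIC).astype(float)**.7*5*gm/1.2,0,255).astype(np.uint8))
    d=cv2.absdiff(c1[n]["img"],c2[n]["img"]).max(2);d=cv2.resize(d[y:y+h,x:x+w],(250,297))
    im.append(cv2.cvtColor(np.clip(d*4.,0,255).astype(np.uint8),cv2.COLOR_GRAY2BGR))
    o.append(np.hstack(im))
cv2.imwrite("pics/grip4.png",np.vstack(o))
print(get_state()["width"],get_state()["position"])
E
```

```text
0.07996659404152855 [ 0.42843457 -0.33990437  0.10752654]
```

View pics/grip4.png

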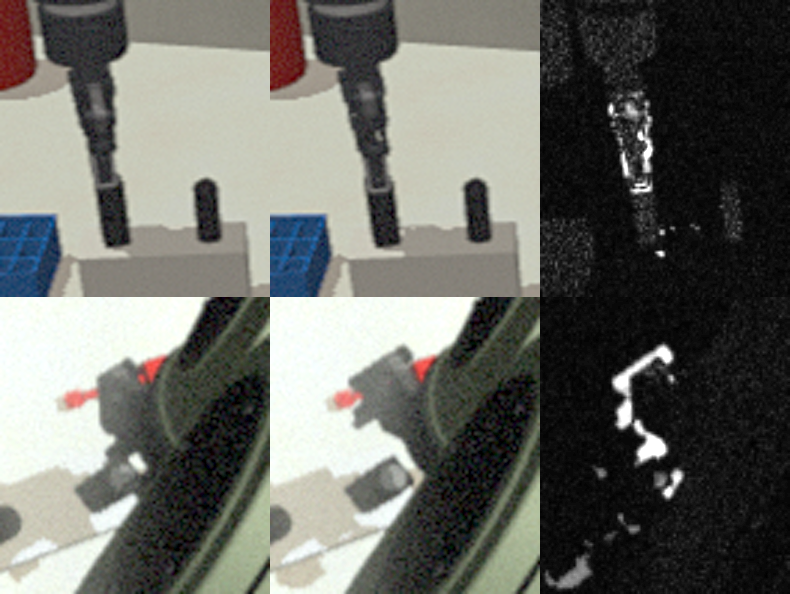

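The fingertips end at scene row ≈170, which matches a height of about 0.15 m rather than the reported 0.107 m. The xy position agrees, so I'll go lower in guarded steps.

Call:
{"method": "jog_arm", "body": {
  "moves": [
    [60,-0.05,-0.02,0.2,0],
    [60,-0.05,0,0.2,0],
    [60,0,0,0.1,0],
    [60,0,0,0,0],
    [60,0,0,0,0]
  ]
}}

```text
time: 6.88
position: [0.4293, -0.3437, 0.0871]
tcp_rot: [-0.0, 0.524, 0.852, -0.0]
force: [0.2, 0.2, 0.7]
width: 0.06
gripper_force: 0.0
```

```bash
python3 - <<'E'
from h import *
import pickle
c2=pickle.load(open("c2.pkl","rb"));c3={n:read_camera(n) for n in("scene","top")};pickle.dump(c3,open("c3.pkl","wb"))
s=c3["scene"]["img"];i=s[110:210,140:205,::-1];a=cv2.resize(i,(390,600),interpolation=cv2.INTER_CUBIC)
b=cv2.resize(c3["top"]["img"][180:240,390:430,::-1],(400,600),interpolation=cv2.INTER_CUBIC)
f=lambda x,g:np.clip((x/255.)**.5*255*g,0,255).astype(np.uint8)
cv2.imwrite("pics/d1.png",np.hstack([f(a,1.1),f(b,1.5)]))
print(get_state()["position"],get_state()["force"])
E
```

```text
[ 0.42960537 -0.34382466  0.08765693] [0.37889893 0.15845328 0.86765505]
```

View pics/d1.png

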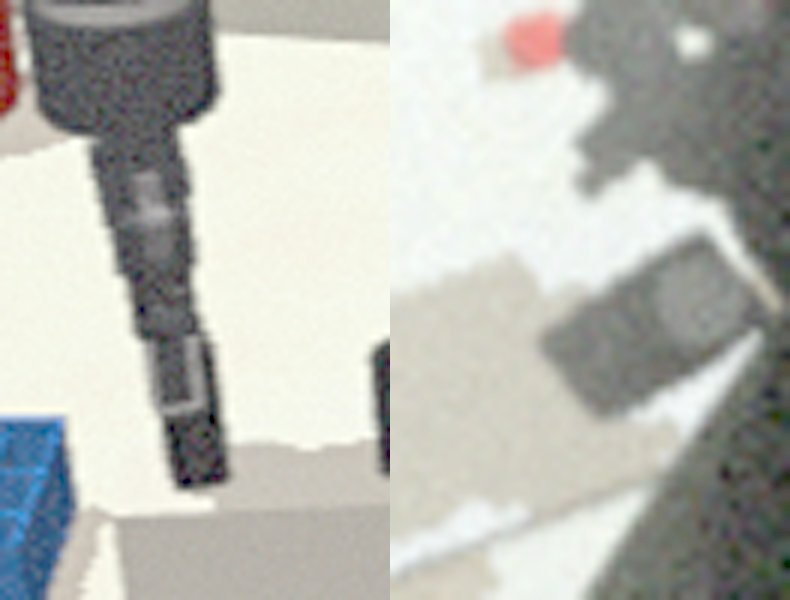

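The front finger now overlaps the handle, ending at scene row ≈179, and sits ~7 mm left of it because of a sign slip in my helper. I'll fix that, shift and descend another 20 mm.

Call:
{"method": "jog_arm", "body": {
  "moves": [
    [60,0.1,0,0,0],
    [60,0.1,0,0.1,0],
    [60,0,0,0.2,0],
    [60,0,0,0.2,0],
    [60,0,0,0,0],
    [50,0,0,0,0],
    [42,0,0,0,0],
    [36,0,0,0,0],
    [30,0,0,0,0],
    [24,0,0,0,0],
    [15,0,0,0,0],
    [15,0,0,0,0]
  ],
  "force": 60
}}

```text
time: 7.98
position: [0.426, -0.3368, 0.0678]
tcp_rot: [0.0, 0.524, 0.852, -0.0]
force: [-0.5, -0.6, 6.4]
width: 0.0253
gripper_force: 58.9
```

```bash
sed -i 's/n\*d\[0\]-c\*d\[1\]/-n*d[0]+c*d[1]/' h.py; python3 - <<'E'
from h import *
to(.4255,-.3365,.107)
s=get_state();print(s["width"],s["gripper_force"],s["force"])
E
```

```text
t 7.9833 pos [ 0.426  -0.3368  0.0678] yaw_y 0.469 units [ 0.013 -0.007 -0.98 ] turn 0 q [ 0.6   0.84  0.02  1.74 -0.02  0.56  1.1 ]
0.025334503421175877 58.87503504753113 [-0.46998205 -0.59626576  6.43340043]
```

Call:
{"method": "jog_arm", "body": {
  "moves": [
    [15,0,0,-0.1,0],
    [15,0,0,-0.2,0],
    [15,0,0,-0.3,0],
    [15,0,0,-0.3,0],
    [15,0,0,-0.3,0],
    [15,0,0,-0.35,0],
    [15,0,0,-0.4,0],
    [15,0,0,-0.4,0],
    [15,0,0,-0.4,0],
    [15,0,0,-0.4,0],
    [15,0,0,-0.3,0],
    [15,0,0,-0.2,0],
    [15,0,0,-0.1,0],
    [15,0,0,0,0],
    [15,0,0,0,0]
  ]
}}

```text
time: 9.23
position: [0.4258, -0.3366, 0.2172]
tcp_rot: [-0.0, 0.523, 0.852, -0.0]
force: [0.2, -0.4, -2.3]
width: 0.0254
gripper_force: 58.9
```

```bash
python3 - <<'E'
from h import *
import pickle
c={n:read_camera(n) for n in("scene","top")};pickle.dump(c,open("c4.pkl","wb"))
to(.4855,.08,.215)
s=get_state();print(s["width"],s["gripper_force"],s["force"])
x,y,z=s["position"]
for n in c: print(n,[np.round(proj(c[n],[x,y,z-.0598+h]),1).tolist() for h in(0,.07,.138)])
u,v=map(int,proj(c["scene"],[x,y,z-.0598+.035]))
a=cv2.resize(c["scene"]["img"][v-40:v+35,u-35:u+35,::-1],(560,600),interpolation=cv2.INTER_CUBIC)
cv2.imwrite("pics/held.png",a);print(u-35,v-40)
E
```

```text
t 9.3333 pos [ 0.4257 -0.3365  0.2169] yaw_y 0.469 units [8.612 6.039 0.048] turn 0 q [ 0.59  0.63  0.03  1.56 -0.02  0.95  1.1 ]
0.025470981058059738 58.90918850898743 [-0.3103187   0.41981335 -1.21738587]
scene [[169.1, 162.6], [165.7, 137.2], [162.2, 110.9]]
top [[422.1, 208.7], [433.3, 202.2], [446.1, 194.9]]
132 110
```

View pics/held.png

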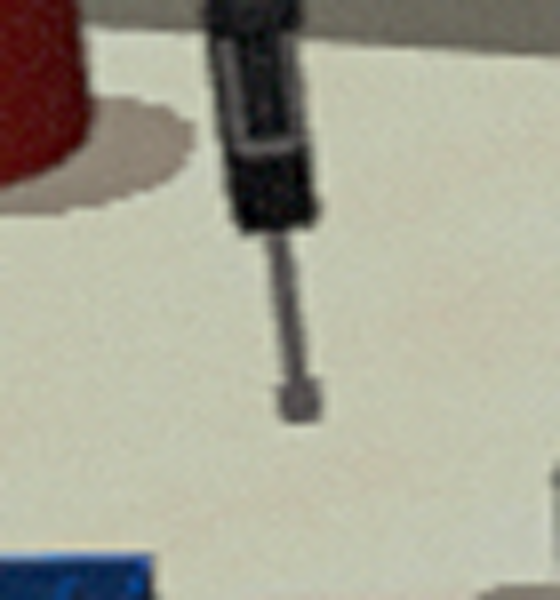

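The held view shows the blade full-width at its tip (300,422), i.e. full-image (169.5,162.7), against a prediction of (169.1,162.6). So the blade lies along tool x and is well located. Now to move over the cam.

Call:
{"method": "jog_arm", "body": {
  "moves": [
    [15,0.407,0.349,0,0],
    [15,0.407,0.349,0,0],
    [15,0.407,0.349,0,0],
    [15,0.407,0.349,0,0],
    [15,0.407,0.349,0,0],
    [15,0.407,0.349,0,0],
    [15,0.407,0.349,0,0],
    [15,0.407,0.349,0,0],
    [15,0.407,0.349,0,0],
    [15,0.407,0.349,0,0],
    [15,0.407,0.349,0,0],
    [15,0.407,0.349,0,0],
    [15,0.407,0.349,0,0],
    [15,0.407,0.349,0,0],
    [15,0.407,0.349,0,0],
    [15,0.407,0.349,0,0],
    [15,0.407,0.349,0,0],
    [15,0.407,0.349,0,0],
    [15,0.407,0.349,0,0],
    [15,0.407,0.349,0,0]
  ]
}}

```text
time: 11.0
position: [0.5277, 0.081, 0.217]
tcp_rot: [-0.0, 0.523, 0.852, -0.0]
force: [-0.4, 0.8, -1.3]
width: 0.0251
gripper_force: 59.0
```

Call:
{"method": "jog_arm", "body": {
  "moves": [
    [15,0,0,0,-0.9],
    [15,0,0,0,-0.9],
    [15,0,0,0.2,-0.9],
    [15,0,0,0.2,-0.9],
    [15,0,0,0.2,-0.9],
    [15,0,0,0.2,-0.9],
    [15,0,0,0.2,-0.9],
    [15,0,0,0.2,-0.9],
    [15,0,0,0.1,0],
    [15,0,0,0,0],
    [15,0,0,0,0]
  ]
}}

```text
time: 11.92
position: [0.5278, 0.0799, 0.1654]
tcp_rot: [-0.0, 0.175, 0.985, -0.0]
force: [-0.9, -0.7, -0.5]
width: 0.0254
gripper_force: 59.0
```

```bash
python3 - <<'E'
from h import *
import pickle
c={n:read_camera(n) for n in("scene","top")};pickle.dump(c,open("c5.pkl","wb"))
to(.5275,.0802,.15,-.35+np.pi/2)
s=get_state();print(s["force"],s["ft_torque"])
x,y,z=s["position"]
tip=[x,y,z-.0598]
c0=pickle.load(open("c0.pkl","rb"))
g=cv2.cvtColor(c0["scene"]["img"],cv2.COLOR_RGB2GRAY).astype(float)
# slot in scene PCA
w=np.clip(148-g,0,60);M=np.zeros_like(g)
for r,a,b in((224,326,330),(225,326,329),(226,325,328),(227,325,327),(228,324,326),(229,324,326)):M[r,a:b+1]=w[r,a:b+1]
v,u=np.nonzero(M);W=M[v,u];P=np.array([onz(c0["scene"],a,b,.08)[:2] for a,b in zip(u,v)])
m=(P*W[:,None]).sum(0)/W.sum();ev,E=np.linalg.eigh(np.cov(P.T,aweights=W));d=E[:,1]*np.sign(E[0,1]);print("scene slot",m,np.arctan2(d[1],d[0]))
o=[]
for n,S in(("scene",60),("top",60)):
    u,v=proj(c[n],tip);print(n,u,v);u,v=int(u),int(v)
    o.append(cv2.resize(c[n]["img"][v-45:v+45,u-30:u+30,::-1],(400,600),interpolation=cv2.INTER_CUBIC));print(u-30,v-45)
o[1]=np.clip(o[1]*2.2,0,255).astype(np.uint8)
cv2.imwrite("pics/hov.png",np.hstack(o))
E
```

```text
t 12.0167 pos [0.528  0.0801 0.1658] yaw_y 1.221 units [ 0.012 -0.001  0.396] turn 0.0 q [-0.13  0.68 -0.14  1.67  0.12  0.8   0.89]
[ 0.20396157 -0.16662577 -1.31396736] [0.06579551 0.0490097  0.01554949]
scene slot [0.52887876 0.07890532] -0.2480436430893373
scene 328.3080620517838 216.29402817602076
298 171
top 230.31964531734008 187.6190752481552
200 142
```

View pics/hov.png

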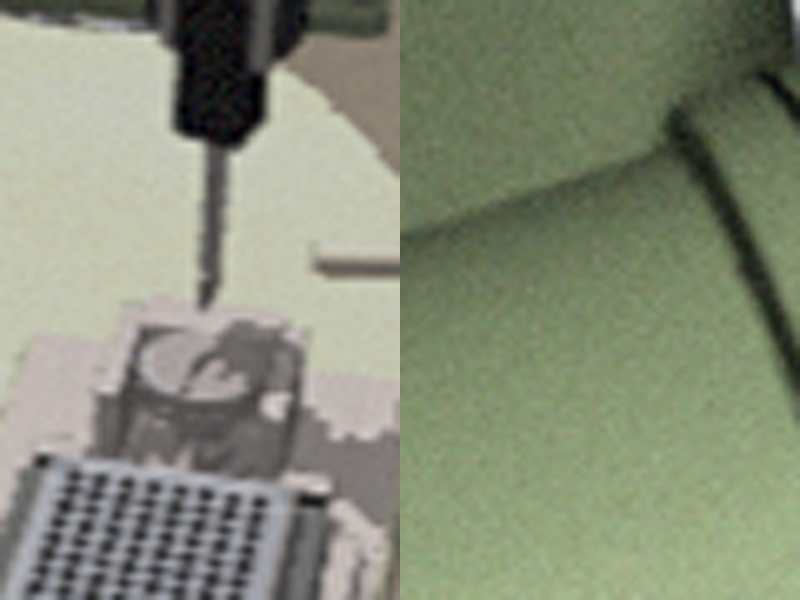

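The scene view shows the tip at (328.6,217.2), close to the predicted (328.3,216.3), above the slot. The top view is blocked by the arm. That was my tenth picture, so from here I go by numbers and feel.

Call:
{"method": "jog_arm", "body": {
  "moves": [
    [15,0,0,0.2,-0.4],
    [15,0,0,0.2,0],
    [15,0,0,0.1,0],
    [15,0,0,0.06,0],
    [15,0,0,0,0],
    [15,0,0,0,0]
  ]
}}

```text
time: 12.52
position: [0.5279, 0.08, 0.1432]
tcp_rot: [0.0, 0.153, 0.988, -0.0]
force: [-0.5, -0.3, -1.9]
width: 0.0254
gripper_force: 59.0
```

Call:
{"method": "jog_arm", "body": {
  "moves": [
    [15,0,0,0.03,0],
    [15,0,0,0.03,0],
    [15,0,0,0.03,0],
    [15,0,0,0,0]
  ]
}}

```text
time: 12.85
position: [0.5278, 0.0799, 0.1393]
tcp_rot: [-0.0, 0.152, 0.988, -0.0]
force: [0.5, 0.2, -1.3]
width: 0.0253
gripper_force: 59.0
```

```bash
python3 - <<'E'
from h import *
to(.5277,.08,.14,-.31+np.pi/2)
s=get_state();print(s["force"],s["ft_torque"])
E
```

```text
t 12.85 pos [0.5278 0.0799 0.1393] yaw_y 1.265 units [ 0.002  0.001 -0.016] turn 0.04 q [-0.13  0.72 -0.15  1.7   0.15  0.73  0.91]
[ 0.53384927  0.15744142 -1.25858245] [ 0.03674532 -0.01599996 -0.04416008]
```

Call:
{"method": "jog_arm", "body": {
  "moves": [
    [15,0,0,0.03,0],
    [15,0,0,0.03,0],
    [15,0,0,0,0]
  ]
}}

```text
time: 13.1
position: [0.5277, 0.0799, 0.1369]
tcp_rot: [-0.0, 0.152, 0.988, -0.0]
force: [-0.5, -0.1, -1.2]
width: 0.0256
gripper_force: 59.0
```

Call:
{"method": "jog_arm", "body": {
  "moves": [
    [15,0,0,0.03,0],
    [15,0,0,0.02,0],
    [15,0,0,0,0]
  ]
}}

```text
time: 13.35
position: [0.5278, 0.0798, 0.135]
tcp_rot: [0.0, 0.152, 0.988, -0.0]
force: [0.4, -1.3, -1.3]
width: 0.0254
gripper_force: 59.0
```

Call:
{"method": "jog_arm", "body": {
  "moves": [
    [15,0,0,0.03,0],
    [15,0,0,0,0]
  ]
}}

```text
time: 13.52
position: [0.5277, 0.0797, 0.1337]
tcp_rot: [-0.0, 0.152, 0.988, -0.0]
force: [-0.3, -1.6, -1.6]
width: 0.0251
gripper_force: 59.0
```

Call:
{"method": "jog_arm", "body": {
  "moves": [
    [15,0,0,0.02,0],
    [15,0,0,0,0]
  ]
}}

```text
time: 13.68
position: [0.5277, 0.0798, 0.1329]
tcp_rot: [-0.0, 0.152, 0.988, -0.0]
force: [-0.8, -1.6, -2.3]
width: 0.0256
gripper_force: 59.0
```

Call:
{"method": "jog_arm", "body": {
  "moves": [
    [15,0,0,0,0.5],
    [15,0,0,0,0.5],
    [15,0,0,0,0.5],
    [15,0,0,0,0.5],
    [15,0,0,0,0]
  ]
}}

```text
time: 14.1
position: [0.5275, 0.0795, 0.133]
tcp_rot: [-0.0, 0.256, 0.967, -0.001]
force: [-1.6, -4.3, -1.4]
width: 0.0253
gripper_force: 59.1
```

```bash
cat > st.py <<'E'
from h import *
s=get_state();q=s["tcp_rot"];y=2*np.arctan2(q[2],q[1])-np.pi/2
c=read_camera("scene");t2=get_state()["ft_torque"]
print(round(s["time"],2),"blade",round(y-np.pi/2,4),"F",np.round(s["force"],1),"T",np.round(s["ft_torque"],3),np.round(t2,3),s["position"].round(4))
E
python3 st.py
```

```text
14.1 blade -0.5182 F [-1.6 -4.3 -1.4] T [-1.468  0.581  0.115] [-1.561  0.678  0.057] [0.5275 0.0795 0.133 ]
```

Call:
{"method": "jog_arm", "body": {
  "moves": [
    [15,0,-0.02,0,0.4],
    [15,0,0,0,0.4],
    [15,0,0,0,0.4],
    [15,0,0,0,0]
  ]
}}

```text
time: 14.48
position: [0.5274, 0.0794, 0.133]
tcp_rot: [-0.0, 0.315, 0.949, -0.0]
force: [0.6, -2.9, -3.6]
width: 0.0252
gripper_force: 59.1
```

```bash
cat > st.py <<'E'
from h import *
L=[get_state()]
for i in range(4): read_camera("scene");L.append(get_state())
s=L[-1];q=s["tcp_rot"];y=2*np.arctan2(q[2],q[1])-np.pi/2
print(round(s["time"],2),"blade",round(y-np.pi/2,4),"F",np.round(np.mean([l["force"] for l in L],0),1),"Tz",[round(l["ft_torque"][2],3) for l in L],round(np.mean([l["ft_torque"][2] for l in L]),3),s["position"].round(4),"e7",[round(l["effort"][6],3) for l in L])
E
python3 st.py
```

```text
14.68 blade -0.639 F [-0.5 -2.4 -3.4] Tz [np.float64(0.061), np.float64(0.103), np.float64(0.124), np.float64(0.054), np.float64(0.102)] 0.089 [0.5274 0.0793 0.1331] e7 [np.float64(-1.193), np.float64(-0.82), np.float64(-0.354), np.float64(-0.146), np.float64(-0.072)]
```

Call:
{"method": "jog_arm", "body": {
  "moves": [
    [15,0,-0.01,0,0.35],
    [15,0,0,0,0.35],
    [15,0,0,0,0.35]
  ]
}}

```text
time: 14.93
position: [0.5273, 0.0792, 0.1331]
tcp_rot: [0.0, 0.367, 0.93, 0.0]
force: [-0.4, 0.2, -5.0]
width: 0.0254
gripper_force: 59.1
```

```bash
python3 st.py
```

```text
15.13 blade -0.7487 F [-0.1 -0.1 -4.6] Tz [np.float64(0.119), np.float64(0.114), np.float64(0.109), np.float64(0.066), np.float64(0.094)] 0.101 [0.5273 0.0792 0.1331] e7 [np.float64(0.943), np.float64(0.866), np.float64(-1.057), np.float64(-0.572), np.float64(-0.251)]
```

Call:
{"method": "jog_arm", "body": {
  "moves": [
    [15,0,-0.01,0,0.3],
    [15,0,0,0,0.3],
    [15,0,0,0,0.3]
  ]
}}

```text
time: 15.38
position: [0.5272, 0.0789, 0.1331]
tcp_rot: [0.0, 0.411, 0.911, 0.0]
force: [3.0, 2.6, -5.7]
width: 0.0256
gripper_force: 59.1
```

```bash
python3 st.py
```

```text
15.58 blade -0.8448 F [ 2.8  2.3 -5.7] Tz [np.float64(0.099), np.float64(0.078), np.float64(0.193), np.float64(0.076), np.float64(0.107)] 0.111 [0.5272 0.0789 0.1332] e7 [np.float64(0.847), np.float64(0.831), np.float64(-0.917), np.float64(-0.547), np.float64(-0.283)]
```

Call:
{"method": "jog_arm", "body": {
  "moves": [
    [15,0,0.01,0.01,0.3],
    [15,0,0,0,0.3],
    [15,0,0,0,0.3]
  ]
}}

```text
time: 15.83
position: [0.5274, 0.079, 0.1329]
tcp_rot: [0.0, 0.454, 0.891, 0.0]
force: [2.1, 2.4, 0.8]
width: 0.0257
gripper_force: 60.0
```

```bash
python3 st.py
```

```text
16.03 blade -0.9393 F [2.1 2.1 1.6] Tz [np.float64(0.15), np.float64(0.134), np.float64(0.049), np.float64(0.149), np.float64(0.139)] 0.124 [0.5274 0.079  0.1329] e7 [np.float64(0.799), np.float64(0.797), np.float64(-0.94), np.float64(-0.568), np.float64(-0.302)]
```

Call:
{"method": "jog_arm", "body": {
  "moves": [
    [15,0,0,0,0.25],
    [15,0,0,0,0.25],
    [15,0,0,0,0.25]
  ]
}}

```text
time: 16.28
position: [0.5274, 0.079, 0.1328]
tcp_rot: [0.0, 0.489, 0.873, 0.0]
force: [2.5, 2.4, 3.6]
width: 0.0252
gripper_force: 60.4
```

```bash
python3 st.py
```

```text
16.48 blade -1.0178 F [2.7 2.6 4. ] Tz [np.float64(0.121), np.float64(0.134), np.float64(0.164), np.float64(0.086), np.float64(0.171)] 0.135 [0.5274 0.079  0.1328] e7 [np.float64(0.611), np.float64(0.618), np.float64(-0.83), np.float64(-0.521), np.float64(-0.301)]
```

```bash
cat >> st.py <<'E'
import pickle
def G(c): return cv2.Laplacian(cv2.GaussianBlur(cv2.cvtColor(c["img"],cv2.COLOR_RGB2GRAY).astype(np.float32),(0,0),1),cv2.CV_32F)[240:300,285:350]
r=G(pickle.load(open("c5.pkl","rb"))["scene"])
w=cv2.createHanningWindow(r.shape[::-1],cv2.CV_32F)
f=[G(read_camera("scene")) for _ in range(2)]
print("carrier px shift",[np.round(cv2.phaseCorrelate(r,x,w),2) if 0 else np.round(cv2.phaseCorrelate(r,x,w)[0],3) for x in f+[G(pickle.load(open("c0.pkl","rb"))["scene"])]])
c=read_camera("scene");d=np.array(proj(c,[.6,.07,.07]))-proj(c,[.599,.0701,.07]);print("px per mm",d)
E
python3 st.py
```

```text
16.68 blade -1.0179 F [2.9 2.8 4.6] Tz [np.float64(0.171), np.float64(0.174), np.float64(0.167), np.float64(0.171), np.float64(0.094)] 0.155 [0.5274 0.079  0.1328] e7 [np.float64(-0.301), np.float64(-0.203), np.float64(-0.165), np.float64(-0.151), np.float64(-0.147)]
carrier px shift [array([0.393, 0.266]), array([0.436, 0.262]), array([0.011, 0.03 ])]
px per mm [-0.09068816  0.25808345]
```

```bash
cat > car.py <<'E'
from h import *
import pickle
def G(c): return cv2.cvtColor(c["img"],cv2.COLOR_RGB2GRAY).astype(np.float32)
r=G(pickle.load(open("c0.pkl","rb"))["scene"])
f=np.mean([G(read_camera("scene")) for _ in range(4)],0).astype(np.float32)
for n,(x0,x1,y0,y1) in dict(wells=(297,340,245,282),lower=(285,345,262,292),ctrl=(278,350,294,312)).items():
    M=np.eye(2,3,dtype=np.float32)
    cc,M=cv2.findTransformECC(r[y0:y1,x0:x1],f[y0-0:y1,x0:x1],M,cv2.MOTION_TRANSLATION,(3,200,1e-6),None,3)
    print(n,round(cc,3),M[:,2].round(3))
E
python3 car.py
```

```text
wells 0.942 [ 0.125 -0.162]
lower 0.978 [ 0.259 -0.152]
ctrl 1.0 [-0.03  -0.009]
```

Call:
{"method": "jog_arm", "body": {
  "moves": [
    [15,0,0,0,0.3],
    [15,0,0,0,0.3],
    [15,0,0,0,0]
  ]
}}

```text
time: 17.28
position: [0.5274, 0.079, 0.1328]
tcp_rot: [0.0, 0.516, 0.857, 0.0]
force: [4.1, 3.7, 3.7]
width: 0.0254
gripper_force: 60.6
```

```bash
sed -i '/^import pickle/,$d' st.py; python3 st.py; python3 car.py
```

```text
17.48 blade -1.082 F [3.5 3.5 4.9] Tz [np.float64(0.097), np.float64(0.179), np.float64(0.18), np.float64(0.129), np.float64(0.106)] 0.138 [0.5274 0.079  0.1328] e7 [np.float64(-0.891), np.float64(-0.544), np.float64(-0.253), np.float64(-0.158), np.float64(-0.133)]
wells 0.893 [ 0.157 -0.328]
lower 0.953 [ 0.307 -0.335]
ctrl 1.0 [-0.031 -0.016]
```

Call:
{"method": "jog_arm", "body": {
  "moves": [
    [15,0,0,0,0.3],
    [15,0,0,0,0.3],
    [15,0,0,0,0]
  ]
}}

```text
time: 17.93
position: [0.5274, 0.079, 0.1328]
tcp_rot: [0.0, 0.543, 0.84, 0.0]
force: [3.6, 4.4, 6.0]
width: 0.0254
gripper_force: 60.5
```

```bash
python3 st.py; python3 car.py
```

```text
18.13 blade -1.1448 F [4.  3.5 5.3] Tz [np.float64(0.123), np.float64(0.121), np.float64(0.104), np.float64(0.105), np.float64(0.207)] 0.132 [0.5274 0.079  0.1328] e7 [np.float64(-0.881), np.float64(-0.533), np.float64(-0.244), np.float64(-0.15), np.float64(-0.125)]
wells 0.852 [ 0.195 -0.446]
lower 0.936 [ 0.326 -0.455]
ctrl 1.0 [-0.005 -0.007]
```

Call:
{"method": "jog_arm", "body": {
  "moves": [
    [15,0,0.01,0,0.3],
    [15,0,0,0,0.3],
    [15,0,0,0,0]
  ]
}}

```text
time: 18.58
position: [0.5276, 0.0791, 0.1327]
tcp_rot: [0.0, 0.569, 0.822, -0.0]
force: [3.5, 2.9, 5.4]
width: 0.0251
gripper_force: 60.7
```

```bash
python3 st.py; python3 car.py
```

```text
18.78 blade -1.2085 F [3.  2.7 5.9] Tz [np.float64(0.113), np.float64(0.11), np.float64(0.107), np.float64(0.181), np.float64(0.145)] 0.131 [0.5276 0.079  0.1327] e7 [np.float64(-0.887), np.float64(-0.541), np.float64(-0.253), np.float64(-0.159), np.float64(-0.134)]
wells 0.938 [ 0.2   -0.516]
lower 0.921 [ 0.295 -0.471]
ctrl 1.0 [-0.012 -0.014]
```

Call:
{"method": "jog_arm", "body": {
  "moves": [
    [15,0,0,0,0.3],
    [15,0,0,0,0.2],
    [15,0,0,0,0]
  ]
}}

```text
time: 19.23
position: [0.5276, 0.079, 0.1328]
tcp_rot: [0.0, 0.59, 0.807, -0.0]
force: [4.6, 2.9, 5.3]
width: 0.0252
gripper_force: 60.6
```

```bash
python3 st.py; python3 car.py
```

```text
19.43 blade -1.2609 F [3.7 2.8 5.2] Tz [np.float64(0.125), np.float64(0.159), np.float64(0.168), np.float64(0.087), np.float64(0.07)] 0.122 [0.5276 0.079  0.1328] e7 [np.float64(-0.709), np.float64(-0.433), np.float64(-0.229), np.float64(-0.163), np.float64(-0.146)]
wells 0.956 [ 0.134 -0.54 ]
lower 0.979 [ 0.282 -0.534]
ctrl 1.0 [-0.009 -0.01 ]
```

Call:
{"method": "jog_arm", "body": {
  "moves": [
    [15,0,0,0,0.3],
    [15,0,0,0,0.2],
    [15,0,0,0,0]
  ]
}}

```text
time: 19.88
position: [0.5277, 0.0791, 0.1328]
tcp_rot: [0.0, 0.611, 0.792, -0.0]
force: [3.1, 3.0, 4.9]
width: 0.0249
gripper_force: 60.6
```

```bash
sed -i 's/range(4): read/range(7): read/' st.py; python3 st.py; python3 car.py
```

```text
20.23 blade -1.3132 F [3.6 2.7 5.2] Tz [np.float64(0.18), np.float64(0.099), np.float64(0.202), np.float64(0.096), np.float64(0.211), np.float64(0.175), np.float64(0.115), np.float64(0.096)] 0.147 [0.5277 0.079  0.1327] e7 [np.float64(-0.72), np.float64(-0.445), np.float64(-0.24), np.float64(-0.175), np.float64(-0.157), np.float64(-0.153), np.float64(-0.152), np.float64(-0.152)]
wells 0.965 [ 0.023 -0.671]
lower 0.988 [ 0.125 -0.603]
ctrl 1.0 [-0.008 -0.01 ]
```

Call:
{"method": "jog_arm", "body": {
  "moves": [
    [15,0,0,0,0.3],
    [15,0,0,0,0.2],
    [15,0,0,0,0]
  ]
}}

```text
time: 20.68
position: [0.5277, 0.079, 0.1328]
tcp_rot: [0.0, 0.632, 0.775, -0.0]
force: [4.2, 2.8, 4.9]
width: 0.0257
gripper_force: 60.6
```

```bash
python3 st.py; python3 car.py
```

```text
21.03 blade -1.3657 F [3.9 3.2 5. ] Tz [np.float64(0.156), np.float64(0.169), np.float64(0.116), np.float64(0.141), np.float64(0.177), np.float64(0.166), np.float64(0.16), np.float64(0.17)] 0.157 [0.5277 0.0791 0.1327] e7 [np.float64(-0.73), np.float64(-0.455), np.float64(-0.251), np.float64(-0.185), np.float64(-0.168), np.float64(-0.163), np.float64(-0.163), np.float64(-0.162)]
wells 0.964 [-0.115 -0.735]
lower 0.99 [ 0.007 -0.674]
ctrl 1.0 [-0.016 -0.013]
```

Call:
{"method": "jog_arm", "body": {
  "moves": [
    [15,0,0,0,0.2],
    [15,0,0,0,0.2],
    [15,0,0,0,0]
  ]
}}

```text
time: 21.48
position: [0.5277, 0.079, 0.1328]
tcp_rot: [0.0, 0.648, 0.762, 0.0]
force: [3.6, 1.8, 4.7]
width: 0.0254
gripper_force: 60.6
```

```bash
python3 st.py; python3 car.py
```

```text
21.83 blade -1.4074 F [4.5 2.4 5.1] Tz [np.float64(0.186), np.float64(0.181), np.float64(0.188), np.float64(0.237), np.float64(0.164), np.float64(0.156), np.float64(0.166), np.float64(0.182)] 0.182 [0.5278 0.079  0.1328] e7 [np.float64(-0.675), np.float64(-0.444), np.float64(-0.166), np.float64(-0.233), np.float64(-0.195), np.float64(-0.176), np.float64(-0.17), np.float64(-0.169)]
wells 0.96 [-0.15  -0.748]
lower 0.989 [-0.012 -0.713]
ctrl 1.0 [-0.024 -0.006]
```

Call:
{"method": "jog_arm", "body": {
  "moves": [
    [15,0,0,0,0.2],
    [15,0,0,0,0.2],
    [15,0,0,0,0]
  ]
}}

```text
time: 22.28
position: [0.5278, 0.079, 0.1328]
tcp_rot: [0.0, 0.663, 0.748, 0.0]
force: [4.3, 2.8, 4.9]
width: 0.0253
gripper_force: 60.6
```

```bash
python3 st.py; python3 car.py
```

```text
22.63 blade -1.4493 F [4.8 2.5 5.1] Tz [np.float64(0.195), np.float64(0.18), np.float64(0.168), np.float64(0.188), np.float64(0.222), np.float64(0.2), np.float64(0.163), np.float64(0.211)] 0.191 [0.5278 0.079  0.1328] e7 [np.float64(-0.706), np.float64(-0.474), np.float64(-0.282), np.float64(-0.219), np.float64(-0.202), np.float64(-0.198), np.float64(-0.198), np.float64(-0.198)]
wells 0.957 [-0.156 -0.802]
lower 0.99 [-0.04  -0.727]
ctrl 1.0 [-0.013 -0.013]
```

Call:
{"method": "jog_arm", "body": {
  "moves": [
    [15,0,0,0,-0.3],
    [15,0,0,0,-0.3],
    [15,0,0,-0.05,0],
    [15,0,0,-0.1,0],
    [15,0,0,-0.1,0],
    [15,0,0,-0.2,0],
    [15,0,0,-0.4,0],
    [15,0,0,-0.4,0],
    [15,0,0,-0.4,0],
    [15,0,0,-0.3,0],
    [15,0,0,-0.2,0],
    [15,0,0,0,0],
    [15,0,0,0,0]
  ]
}}

```text
time: 23.92
position: [0.5272, 0.079, 0.2185]
tcp_rot: [-0.0, 0.638, 0.77, -0.0]
force: [-0.1, 0.3, -1.0]
width: 0.0255
gripper_force: 60.4
```

```bash
python3 st.py; python3 car.py; python3 - <<'E'
from h import *
to(.426,-.3368,.217,.469)
E
```

```text
24.27 blade -1.3846 F [-0.1  0.1 -1.3] Tz [np.float64(0.003), np.float64(-0.062), np.float64(-0.003), np.float64(-0.036), np.float64(0.01), np.float64(0.04), np.float64(0.063), np.float64(0.025)] 0.005 [0.5275 0.079  0.2184] e7 [np.float64(-0.052), np.float64(-0.024), np.float64(-0.012), np.float64(-0.006), np.float64(-0.003), np.float64(-0.002), np.float64(-0.001), np.float64(-0.001)]
wells 0.944 [-0.235 -0.83 ]
lower 0.987 [-0.103 -0.779]
ctrl 1.0 [-0.01  -0.009]
t 24.4667 pos [0.5276 0.0791 0.2186] yaw_y 0.186 units [-9.747 -4.42   0.041] turn -2.7 q [-0.32  0.62  0.21  1.6  -0.15  0.94  0.13]
```

Call:
{"method": "jog_arm", "body": {
  "moves": [
    [15,-0.487,-0.221,0,0],
    [15,-0.487,-0.221,0,0],
    [15,-0.487,-0.221,0,0],
    [15,-0.487,-0.221,0,0],
    [15,-0.487,-0.221,0,0],
    [15,-0.487,-0.221,0,0],
    [15,-0.487,-0.221,0,0],
    [15,-0.487,-0.221,0,0],
    [15,-0.487,-0.221,0,0],
    [15,-0.487,-0.221,0,0],
    [15,-0.487,-0.221,0,0],
    [15,-0.487,-0.221,0,0],
    [15,-0.487,-0.221,0,0],
    [15,-0.487,-0.221,0,0],
    [15,-0.487,-0.221,0,0],
    [15,-0.487,-0.221,0,0],
    [15,-0.487,-0.221,0,0],
    [15,-0.487,-0.221,0,0],
    [15,-0.487,-0.221,0,0],
    [15,-0.487,-0.221,0,0]
  ]
}}

```text
time: 26.13
position: [0.4256, -0.3375, 0.2188]
tcp_rot: [0.0, 0.638, 0.77, -0.0]
force: [0.0, 0.2, -0.1]
width: 0.0253
gripper_force: 60.4
```

Call:
{"method": "jog_arm", "body": {
  "moves": [
    [15,0,0,0,-0.9],
    [15,0,0,0,-0.9],
    [15,0,0,0,-0.9],
    [15,0,0,0,0],
    [15,0,0,0,0]
  ]
}}

```text
time: 26.55
position: [0.4259, -0.3366, 0.2187]
tcp_rot: [0.0, 0.525, 0.851, 0.0]
force: [0.3, -0.6, -0.8]
width: 0.0252
gripper_force: 60.4
```

```bash
python3 - <<'E'
from h import *
to(.426,-.3368,.15,.469)
E
```

```text
t 26.55 pos [ 0.4259 -0.3366  0.2187] yaw_y 0.466 units [-6.000e-03  1.000e-03  1.719e+00] turn -0.03 q [ 0.58  0.63  0.06  1.56 -0.05  0.95  1.12]
```

Call:
{"method": "jog_arm", "body": {
  "moves": [
    [15,0,0,0.4,0],
    [15,0,0,0.4,0],
    [15,0,0,0.4,0],
    [15,0,0,0.4,0],
    [15,0,0,0.2,0],
    [15,0,0,0.1,0],
    [15,0,0,0.1,0],
    [15,0,0,0.1,0],
    [15,0,0,0.1,0],
    [15,0,0,0,0]
  ]
}}

```text
time: 27.38
position: [0.4259, -0.3365, 0.1304]
tcp_rot: [-0.0, 0.524, 0.852, -0.0]
force: [-0.7, -0.1, -2.5]
width: 0.0253
gripper_force: 60.4
```

Call:
{"method": "jog_arm", "body": {
  "moves": [
    [15,0,0,0.2,0],
    [15,0,0,0.2,0],
    [15,0,0,0.2,0],
    [15,0,0,0.2,0],
    [15,0,0,0.2,0],
    [15,0,0,0.2,0],
    [15,0,0,0.1,0],
    [15,0,0,0.1,0],
    [15,0,0,0.06,0],
    [15,0,0,0,0]
  ]
}}

```text
time: 28.22
position: [0.4259, -0.3365, 0.072]
tcp_rot: [-0.0, 0.523, 0.852, -0.0]
force: [0.9, -0.4, -1.2]
width: 0.0257
gripper_force: 60.4
```

Entered freely. I'll lower the last few mm to contact, then open.

Call:
{"method": "jog_arm", "body": {
  "moves": [
    [15,0,0,0.04,0],
    [15,0,0,0.03,0],
    [15,0,0,0.02,0],
    [15,0,0,0,0]
  ]
}}

```text
time: 28.55
position: [0.426, -0.3365, 0.0687]
tcp_rot: [0.0, 0.523, 0.852, -0.0]
force: [-0.3, -0.5, -0.8]
width: 0.0255
gripper_force: 60.4
```

Call:
{"method": "jog_arm", "body": {
  "moves": [
    [30,0,0,0,0],
    [40,0,0,0,0],
    [50,0,0,0,0],
    [60,0,0,0,0],
    [60,0,0,0,0],
    [60,0,0,-0.1,0],
    [60,0,0,-0.2,0],
    [60,0,0,-0.4,0],
    [60,0,0,-0.5,0],
    [60,0,0,-0.5,0],
    [60,0,0,-0.5,0],
    [60,0,0,-0.5,0],
    [60,0,0,-0.5,0],
    [60,0,0,-0.5,0],
    [60,0,0,-0.5,0],
    [60,0,0,0,0],
    [60,0,0,0,0],
    [60,0,0,0,0]
  ]
}}

```text
time: 30.05
position: [0.4257, -0.3363, 0.2366]
tcp_rot: [-0.0, 0.523, 0.852, -0.0]
force: [0.1, -0.4, 0.2]
width: 0.0603
gripper_force: 0.0
```

```bash
python3 car.py; python3 - <<'E'
from h import *
import pickle
c0=pickle.load(open("c0.pkl","rb"))["scene"]["img"];c=read_camera("scene")["img"]
for im in(c0,c):
    g=cv2.cvtColor(im,cv2.COLOR_RGB2GRAY);m=(g[164:196,163:182]<45).astype(np.uint8)
    v,u=np.nonzero(m);print(len(u),u.mean()+163,v.mean()+164,v.min()+164,v.max()+164)
s=get_state();print(s["position"],s["force"],s["time"])
E
```

```text
wells 0.944 [-0.226 -0.83 ]
lower 0.987 [-0.109 -0.775]
ctrl 1.0 [-0.021 -0.011]
224 170.90178571428572 179.73660714285714 167 195
198 171.64141414141415 179.37878787878788 167 191
[ 0.42580306 -0.33640265  0.23630898] [ 0.6992172  -0.13807087  0.36818368] 30.3
```

```bash
python3 - <<'E'
from h import *
import pickle
c0=pickle.load(open("c0.pkl","rb"))["scene"]["img"];c=read_camera("scene")["img"]
for r in(164,166,168,172,178,184,188,190,192):
    for im in(c0,c):
        u=np.nonzero(im[r,158:186].max(1)<60)[0];print(r,(u.min()+158,u.max()+158) if len(u) else None,end=" ")
    print()
E
```

```text
164 None 164 None 
166 (np.int64(165), np.int64(165)) 166 None 
168 (np.int64(165), np.int64(174)) 168 (np.int64(166), np.int64(174)) 
172 (np.int64(166), np.int64(175)) 172 (np.int64(167), np.int64(175)) 
178 (np.int64(167), np.int64(176)) 178 (np.int64(167), np.int64(175)) 
184 (np.int64(168), np.int64(176)) 184 (np.int64(168), np.int64(176)) 
188 (np.int64(169), np.int64(177)) 188 (np.int64(169), np.int64(177)) 
190 (np.int64(169), np.int64(177)) 190 (np.int64(169), np.int64(177)) 
192 None 192 None
```

The driver is upright and fully down where it started, and the carrier has not moved since tightening.

```bash
python3 -c "
from workcell import sign_off
print(sign_off())"
```

```text
the job is handed in; nothing more can be done
None
```

I turned the cam clockwise until it went snug at about 0.2 N m, drawing the carrier in about 3 mm, then put the screwdriver back upright in its own hole and handed the job in at about 30 s; the sign-off gave no verdict.

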